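# Find the tumbler rotor's heavy side and hold it down

## Robot

A 6-joint arm with a two-finger parallel gripper is mounted at the origin on the work surface. World frame = base frame: x ahead of the robot, y to its left, z up, the work surface at z = 0. Lengths are in m, angles in rad, forces in N, time in s.
With the tool pointing down it reaches from about 0.225 to 0.725 m from the base axis. Payload 3.1 kg.
Tool frame: the origin (TCP) lies midway between the tips of the shut fingers; the grasp point (between the pads) lies 19 mm behind it; z points along the fingers, y is the line along which they close (so a half turn about z gives the same grasp; the last joint's range is limited). The gripper opens to 85 mm and grips with 20 to 120 N. Pads are 22 mm wide; open, the fingers measure 114 mm over their backs; the gripper's body (76 mm by 85 mm) begins 54 mm behind the grasp point. The pads swing forward as they close: fully open they stand 13 mm farther back than shut.
Start: joints at [-1.309, 0.048, 0.099, 1.622, 0, 1.443], TCP at [0.199, -0.486, 0.231] pointing down, gripper open.
Joint ranges: [-2.91, 2.91], [-0.99, 1.94], [-1.21, 1.42], [-2.12, 2.29], [-1.49, 1.47], [-3.14, 3.14]. Speed limits (rad/s): [2.79, 2.79, 3.14, 3.14, 3.14, 3.14].

## Interface

Orientations are given as [roll, pitch, yaw] about the fixed x, y, z axes, in that order (R = Rz(yaw) Ry(pitch) Rx(roll)).
In Python, from cell import manip, imaging, job_done gives the robot as it stands.
- The arm moves only by the tool play_rows, never from a script. Its argument "increments" is a list of rows, each a list of 2 entries, a list of its own where there are three numbers: the shift along the tool's x, y, z each as a share of 500 mm, from -1 to 1, then the turn, a rotation vector about the tool's x, y, z each as a share of 360 degrees, from -1 to 1. In form: [[[x, y, z], [ax, ay, az]], ...]. A call has 1 to 5 rows; each row is the pose to reach, as a shift and turn from the pose commanded when the call began, along the tool's axes at that moment, turning the shorter way round; what a row does not reach only later rows make up. A row lasts 1/12 s, in which the tool goes at most 41.7 mm and 7.16 degrees, less where a joint would pass 70% of its speed; a pose out of reach is approached as far as the arm can. A call with a number of a shift or a turn outside -1 to 1 is refused whole. A call with a gripper value outside its range is refused whole. "grip" is the closure, from 0 (fully open) to 1 (shut), set as the call begins (left out, the last holds). The fingers move at their own pace and stop on an object; "grip_force" is the grip in N (left out, the last holds). Time passes only in rows, so rows that repeat a pose let the fingers close. It gives the time, the measured TCP pose, the force, the opening and the grip force at its end, in the units of the state.
- manip.state(): the state, without advancing time (a new reading comes with each control period).
- imaging.capture(name): name is "scene" or "top" or "wrist"; returns (picture, depth): 420x560x3 uint8, red, green, blue; 420x560 float32, m along the optical axis (not along the pixel's ray), 0 where there is no reading.
- imaging.get_calibration(name): a dict with "K" (3x3 intrinsics, pixels), "dist" ([k1, k2, p1, p2, k3] as OpenCV has them; the pictures are not rectified), "eye" and "attitude" of the camera in the world. Camera axes: x right, y up, looking along -z (the intrinsics and any distortion apply to the point x, -y, -z); pixel columns grow to the right and rows downward; lengths in m; the calibration is good to about 2 mm. A picture is of the moment at which its call begins: read the wrist's pose just before it. get_calibration takes no time and is no camera call; for the wrist camera it gives the pose at the moment of the call.
- job_done(): hands the job in; it is judged then, once.
The state is a dict: "time_s": time; "q": joint angles; "dq": joint speeds; "effort": joint torques, N m; "tcp_pos": TCP position; "eef_rot": TCP orientation; "force": force on the tool from outside, world axes, zero at the start; "torque": the same for the moment, N m; "finger_gap": finger opening in m; "finger_force": force on a finger pad.
Only numpy, scipy, OpenCV 4.12 (cv2) and the standard library are available. Lean on these libraries where they do the work, as an engineer would, in place of code of your own. Each camera call takes 0.05 s, during which the arm holds its last target. There are 200 camera calls.

## Task

The drum on the balancing stand hides a weight somewhere off centre: take hold of its crank grip, turn it through at least one full turn in one direction and feel where the heavy side is. Then bring the heavy side straight down and finish while still holding the crank grip there, at rest, without letting go. Leave the other things on the bench where they stand.

Things in the scene. Friction and masses are not known exactly. Their poses are not given: they have to be found in the camera images.
- stand: Balancing stand bolted to the bench: steel base plate 150 x 150 x 12 mm, one grey pillar 172 mm tall carrying a closed drum on a level axle 140 mm above the bench. Origin on the bench under the axle; z up; the axle runs along this frame's y, pillar on the +y side (40 to 70 mm out), crank and grip on the -y side. Place and yaw vary; it cannot move.
- drum (a point): Centre of the closed aluminium drum, 116 mm across, 42 mm wide, on the axle line. A lead weight of 0.47 to 0.63 kg is hidden in it, fixed to it, 34 mm off the axle, on a side that differs every time and cannot be seen: the heavy side. Drum, crank and grip are balanced apart from it. The point does not turn.
- axle (a point): Point in free air on the axle line, 93 mm from the stand's origin toward the stand's -y, 140 mm up: the centre of the circle of 50 mm radius that the grip's middle goes round. It does not turn. The dry bearing drags with a constant 0.26 N m (5.2 N at the grip): the drum stays wherever it is left and never swings down of itself.
- handle (a point): Middle of the crank's grip: a round wooden sleeve, 20 mm across and 75 mm long, level, along the stand's y, its middle 50 mm off the axle line. It spins freely on its pin, so it can stay clamped while the crank goes right round. The flat steel crank arm on the drum's face, with a boss at its other end, is 67 mm away; all round the grip is free air.
- rotor (a joint): Turn of drum and crank about the stand's +y, rad, endless, 0 with the grip straight above the axle; growing values carry the grip from the top toward the stand's +x. Starts within 0.7 of 0. Lifting the weight adds up to 0.16 to 0.21 N m (3.1 to 4.2 N at the grip) to the drag, most with the weight level with the axle, none with it straight down or up; coming down it takes as much off.
- spool: Bystander: copper wire spool, 54 mm across, 43 mm tall, standing upright beside the pillar; origin under its centre.
- driver: Bystander: screwdriver about 170 mm long lying on the bench beyond the stand; origin at the underside near its middle.
- mandrel: Bystander: steel ring mandrel, a slim cone 200 mm tall on a foot 60 mm across; origin under its foot.
- jar: Bystander: amber glass jar, 60 mm across, 75 mm tall; origin under its centre.
- hammer: Bystander: hammer about 240 mm long lying on the bench; origin at its underside.
- gas: Bystander: blue metal can, 68 mm across, 160 mm tall; origin under its centre.

How it is judged:
By the outcome, as a careful person would: the job done as asked, in the order asked, and still so for the second after the job is handed in, while the arm keeps its last pose, push and grip.
It also fails if it takes over 61 s, if anything falls off the work surface, if the arm or the gripper's body presses on something with over 40 N, if the wrist force passes 120 N, or if a joint passes its speed limit or range.

## Working session

There is one attempt and no reset: what is moved stays moved. The work goes in short steps, Python scripts to look and compute and a tool call to move; the robot and the scene stay as the last step left them, time stands still between calls to the robot, and variables do not carry over. Pictures are saved under pics/ and viewed, at most 10 in all, crops included, and the job is handed in when it is done.

Besides the shell and the picture viewer there is one more tool, called after ">>>" as name(argument=value, ...) on one line, values as JSON. play_rows: Moves the arm, as the interface text tells. Its arguments: {"type":"object","properties":{"increments":{"type":"array"},"grip":{"type":"number"},"grip_force":{"type":"number"}},"required":["increments"]}

```bash
mkdir -p pics; ls
cat > h.py <<'E'
import numpy as np, cv2
from scipy.spatial.transform import Rotation as R
from cell import manip, imaging, job_done
def cap(n,f):
    c=imaging.get_calibration(n); p,d=imaging.capture(n); cv2.imwrite('pics/'+f+'.png',p[:,:,::-1]); np.savez('pics/'+f+'.npz',p=p,d=d,K=c['K'],dist=c['dist'],eye=c['eye'],att=np.array(c['attitude'])); return p,d,c
def att(a):
    a=np.array(a); return a if a.shape==(3,3) else (R.from_euler('xyz',a).as_matrix() if a.size==3 else R.from_quat(a).as_matrix())
def pts(f,uv):
    z=np.load('pics/'+f+'.npz'); uv=np.array(uv,float).reshape(-1,2)
    n=cv2.undistortPoints(uv[:,None],z['K'],z['dist'])[:,0]
    d=z['d'][uv[:,1].astype(int),uv[:,0].astype(int)]
    c=np.c_[n[:,0]*d,-n[:,1]*d,-d]
    return c@att(z['att']).T+z['eye']
E
python3 - <<'E'
from h import *
for n in('scene','top'):
    p,d,c=cap(n,n+'0'); print(n,c)
print(manip.state())
a=cv2.imread('pics/scene0.png')
E
```

```text
pics
scene {'K': array([[437.68694729,   0.        , 276.05750542],
       [  0.        , 437.68694729, 208.39267397],
       [  0.        ,   0.        ,   1.        ]]), 'dist': array([0.00969719, 0.        , 0.        , 0.        , 0.        ]), 'eye': array([ 1.21261485, -0.36434146,  1.25189035]), 'attitude': array([0.58577705, 0.00683896, 1.03406762])}
top {'K': array([[425.54583453,   0.        , 279.82527526],
       [  0.        , 425.54583453, 213.08497119],
       [  0.        ,   0.        ,   1.        ]]), 'dist': array([-0.03293964,  0.        ,  0.        ,  0.        ,  0.        ]), 'eye': array([0.41148602, 0.00718273, 1.14547541]), 'attitude': array([ 0.12725118,  0.00996435, -1.56629243])}
{'time_s': 0.1, 'q': array([-1.30879766e+00,  4.86892408e-02,  9.77477109e-02,  1.62197199e+00,
       -3.31490263e-05,  1.44299140e+00]), 'dq': array([ 0.0005692 , -0.00289058,  0.00312755,  0.00068398, -0.00025221,
       -0.00054611]), 'effort': array([ 2.79077256e-03, -3.39850724e+01,  3.20936179e+01,  1.58137962e-02,
       -9.38201606e-05,  2.01586502e-06]), 'tcp_pos': array([ 0.19933808, -0.48509797,  0.23022425]), 'eef_rot': array([-3.13948850e+00, -2.36973189e-04,  3.89803388e-01]), 'force': array([ 0.63424131,  0.24599882, -0.37188671]), 'torque': array([0.01903423, 0.01772554, 0.02924333]), 'finger_force': 0.0, 'finger_gap': 0.08570189396782754}
```

View pics/scene0.png

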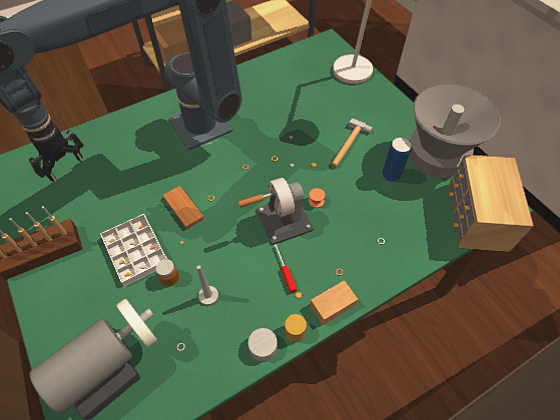

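View pics/top0.png

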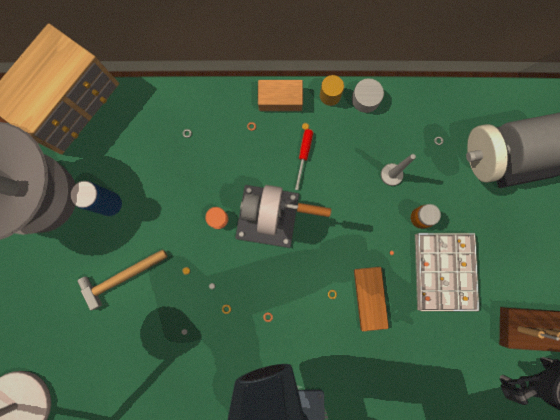

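The top picture shows the stand base around (268,216), drum (269,210), and grip from about (298,208) to (330,212) pointing right (world -y). The jar is at (428,215), the mandrel at (393,174) and the driver at (304,158).

Run:
```python
from h import *
a=cv2.imread('pics/top0.png')[165:265,220:350]; b=cv2.imread('pics/scene0.png')[165:255,225:340]
a=cv2.resize(a,(780,600),interpolation=cv2.INTER_CUBIC); cv2.imwrite('pics/topc.png',a)
for n,uv in (('top0',[(x,y) for x,y in[(300,208),(305,209),(310,210),(316,211),(322,212),(327,212),(269,195),(269,210),(267,225),(250,207),(253,239),(286,241),(292,238),(245,205),(393,174),(410,157),(428,215),(305,140)]]),('scene0',[(242,203),(250,200),(258,198),(262,197),(290,185),(285,195)])):
    for q,p in zip(uv,pts(n,uv)): print(n,q,p.round(4))
# grip cluster by colour/height
z=np.load('pics/top0.npz'); v,u=np.mgrid[190:230,285:345]; P=pts('top0',np.c_[u.ravel(),v.ravel()]); 
m=P[:,2]>.1; print(P[m].min(0),P[m].max(0))
for lo in np.arange(-.14,0.02,.01):
    k=m&(P[:,1]>lo)&(P[:,1]<lo+.01)
    if k.sum(): print(round(lo,3),k.sum(),P[k].min(0).round(3),P[k].max(0).round(3))
```

```text
top0 (300, 208) [ 0.5443 -0.0281  0.1985]
top0 (305, 209) [ 0.5427 -0.0395  0.194 ]
top0 (310, 210) [ 0.5396 -0.0504  0.2003]
top0 (316, 211) [ 0.5376 -0.064   0.1987]
top0 (322, 212) [ 0.5354 -0.0775  0.1981]
top0 (327, 212) [ 0.5355 -0.0887  0.1979]
top0 (269, 195) [0.5747 0.042  0.1923]
top0 (269, 210) [0.5396 0.0415 0.1979]
top0 (267, 225) [0.5074 0.0464 0.1813]
top0 (250, 207) [0.5504 0.0867 0.1691]
top0 (253, 239) [0.4863 0.0901 0.0156]
top0 (286, 241) [0.4811 0.0024 0.0197]
top0 (292, 238) [ 0.4905 -0.0139 -0.001 ]
top0 (245, 205) [0.5549 0.0983 0.1702]
top0 (393, 174) [ 0.6556 -0.2776  0.0518]
top0 (410, 157) [ 0.6636 -0.2806  0.195 ]
top0 (428, 215) [ 0.5446 -0.3569  0.0762]
top0 (305, 140) [ 0.7555 -0.0485  0.0236]
scene0 (242, 203) [ 0.541  -0.0886  0.1986]
scene0 (250, 200) [ 0.5408 -0.0622  0.194 ]
scene0 (258, 198) [ 0.5489 -0.0396  0.1975]
scene0 (262, 197) [ 0.5504 -0.027   0.1953]
scene0 (290, 185) [0.5411 0.0764 0.172 ]
scene0 (285, 195) [0.5773 0.0361 0.1921]
[ 0.41148602 -0.09582487  0.18420882] [0.55478517 0.00718273 1.14547541]
-0.1 21 [ 0.527 -0.096  0.191] [ 0.545 -0.091  0.201]
-0.09 37 [ 0.527 -0.089  0.187] [ 0.545 -0.08   0.201]
-0.08 43 [ 0.529 -0.08   0.19 ] [ 0.548 -0.071  0.2  ]
-0.07 36 [ 0.53  -0.069  0.187] [ 0.55  -0.06   0.201]
-0.06 43 [ 0.532 -0.06   0.187] [ 0.55  -0.05   0.203]
-0.05 36 [ 0.534 -0.049  0.189] [ 0.552 -0.041  0.203]
-0.04 44 [ 0.535 -0.04   0.184] [ 0.554 -0.03   0.202]
-0.03 32 [ 0.536 -0.028  0.189] [ 0.554 -0.021  0.201]
-0.02 16 [ 0.545 -0.019  0.189] [ 0.552 -0.01   0.195]
-0.01 14 [ 0.546 -0.008  0.188] [ 0.552 -0.001  0.195]
0.0 20 [0.411 0.001 0.188] [0.555 0.007 1.145]
```

View pics/topc.png

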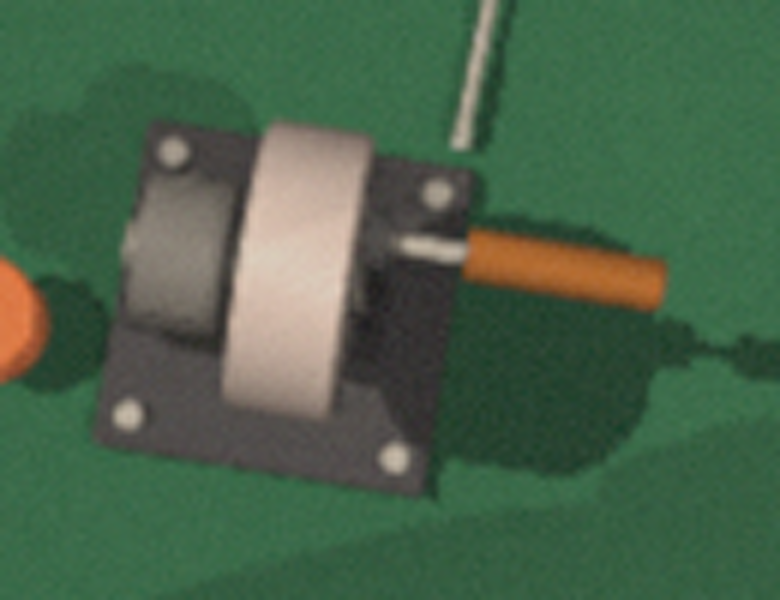

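Run:
```python
from h import *
def ray(f,uv,zp):
    z=np.load('pics/'+f+'.npz'); uv=np.array(uv,float).reshape(-1,2)
    n=cv2.undistortPoints(uv[:,None],z['K'],z['dist'])[:,0]
    d=np.c_[n[:,0],-n[:,1],-np.ones(len(n))]@att(z['att']).T; e=z['eye']
    return e+d*((zp-e[2])/d[:,2])[:,None]
b=ray('top0',[(248.8,190.3),(292.8,197),(241.3,234),(285.8,241.3)],.016); print(b.round(4)); 
c=b.mean(0); print('stand',c)
for i,j in((0,1),(2,3)): v=b[i]-b[j]; print('yaw',np.arctan2(-v[0],v[1]))
for i,j in((0,2),(1,3)): v=b[i]-b[j]; print('yaw',np.arctan2(v[1],v[0]))
# grip axis via colour
g=[]
for f,(v0,v1,u0,u1) in (('top0',(195,225,290,340)),('scene0',(185,215,230,275))):
    z=np.load('pics/'+f+'.npz'); p=z['p'].astype(int); v,u=np.mgrid[v0:v1,u0:u1]; q=p[v0:v1,u0:u1]
    m=(q[...,0]>q[...,1]*1.5)&(q[...,0]>90)
    P=pts(f,np.c_[u[m],v[m]]); P=P[(P[:,2]>.15)&(P[:,2]<.25)]
    w=np.polyfit(P[:,1],P[:,0],1); print(f,len(P),P.mean(0),P.min(0),P.max(0),np.percentile(P[:,2],[5,50,95]),'yaw',np.arctan(-w[0]), 'x@-.058',np.polyval(w,-.058))
psi=-.16
for psi in(-.14,-.16,-.18):
    print(psi,'axle',c[:2]-.093*np.array([-np.sin(psi),np.cos(psi)]))
```

```text
[[ 0.6176  0.1031  0.016 ]
 [ 0.5997 -0.0156  0.016 ]
 [ 0.4995  0.1214  0.016 ]
 [ 0.4805  0.0029  0.016 ]]
stand [0.54932208 0.05294073 0.016     ]
yaw -0.15037716337658866
yaw -0.15857580186472983
yaw -0.15420135114058656
yaw -0.15398713549289983
top0 249 [ 0.54106311 -0.05842099  0.19704849] [ 0.52863021 -0.09582487  0.19132897] [ 0.55439035 -0.02147047  0.20336997] [0.19363558 0.19710533 0.20086134] yaw -0.1531347737077977 x@-.058 0.5411280833535542
scene0 147 [ 0.54363625 -0.06094311  0.19580164] [ 0.52871408 -0.09688038  0.18686392] [ 0.55490057 -0.02323155  0.20335242] [0.18948342 0.196179   0.20063676] yaw -0.14787608407643063 x@-.058 0.5440746626516152
-0.14 axle [ 0.53634457 -0.03914935]
-0.16 axle [ 0.53450549 -0.0388714 ]
-0.18 axle [ 0.53267233 -0.03855673]
```

>>> play_rows(increments=[[[0.04, -0.022, -0.02], [0, 0, 0]], [[0.1, -0.054, -0.03], [0, 0, 0]], [[0.17, -0.093, -0.04], [0, 0, 0]], [[0.245, -0.133, -0.04], [0, 0, 0]], [[0.32, -0.174, -0.04], [0, 0, 0]]], grip=0)

```text
time_s: 0.52
tcp_pos: [0.3139, -0.3446, 0.2512]
eef_rot: [3.142, -0.0, 0.388]
force: [1.3, -0.2, -0.3]
finger_gap: 0.0857
finger_force: 0.0
```

>>> play_rows(increments=[[[0.064, -0.035, -0.01], [0, 0, 0]], [[0.128, -0.07, -0.02], [0, 0, 0]], [[0.192, -0.105, -0.03], [0, 0, 0]], [[0.256, -0.14, -0.04], [0, 0, 0]], [[0.32, -0.174, -0.04], [0, 0, 0]]])

```text
time_s: 0.93
tcp_pos: [0.4291, -0.203, 0.272]
eef_rot: [3.141, -0.001, 0.39]
force: [0.6, 0.2, -0.1]
finger_gap: 0.0854
finger_force: 0.0
```

>>> play_rows(increments=[[[0.072, -0.04, -0.01], [0, 0, 0]], [[0.144, -0.08, -0.02], [0, 0, 0]], [[0.21, -0.115, -0.03], [0, 0, 0]], [[0.27, -0.147, -0.04], [0, 0, 0]], [[0.312, -0.17, -0.04], [0, 0, 0]]])

```text
time_s: 1.35
tcp_pos: [0.5418, -0.0639, 0.2915]
eef_rot: [-3.141, -0.001, 0.392]
force: [-0.3, -0.7, 0.4]
finger_gap: 0.0855
finger_force: 0.0
```

>>> play_rows(increments=[[[0, 0, 0], [0, 0, -0.012]], [[0, 0, 0], [0, 0, -0.03]], [[0, 0, 0], [0, 0, -0.048]], [[0, 0, 0], [0, 0, -0.065]], [[0, 0, 0], [0, 0, -0.0818]]])

```text
time_s: 1.77
tcp_pos: [0.54, -0.0664, 0.2905]
eef_rot: [-3.14, 0.001, 0.909]
force: [-0.3, 0.7, -0.0]
finger_gap: 0.0853
finger_force: 0.0
```

>>> play_rows(increments=[[[0, 0, 0], [0, 0, -0.018]], [[0, 0, 0], [0, 0, -0.036]], [[0, 0, 0], [0, 0, -0.054]], [[0, 0, 0], [0, 0, -0.07]], [[0, 0, 0], [0, 0, -0.0818]]])

```text
time_s: 2.18
tcp_pos: [0.5399, -0.0666, 0.2906]
eef_rot: [-3.14, -0.0, 1.422]
force: [-0.9, -0.2, -0.1]
finger_gap: 0.0854
finger_force: 0.0
```

Run:
```python
from h import *
s=manip.state(); print(s['time_s'],s['tcp_pos'],s['eef_rot'],s['q'].round(3),s['force'])
p,d,c=cap('wrist','w1'); print(c['eye'],c['attitude'])
```

```text
2.1833 [ 0.53990859 -0.06656345  0.29060791] [-3.14019988e+00 -1.70488936e-04  1.42233689e+00] [-0.246  0.125  0.3    1.748  0.     1.473] [-0.92509767 -0.1595119  -0.14462731]
[0.55112207 0.00488684 0.43431695] [-0.29053425  0.00063085 -0.14757311]
```

View pics/w1.png

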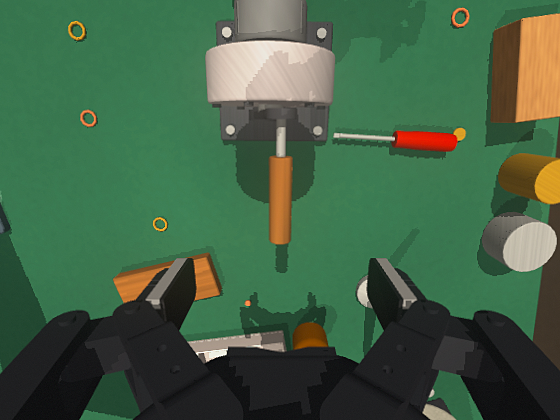

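The wrist view shows the grip from (281,156) to (280,243), aligned with the image's vertical. The camera sits on the stand's side of the tool, where it could meet the drum or boss low down, so I'll turn the wrist half round.

Run:
```python
from h import *
f='w1'
z=np.load('pics/w1.npz'); p=z['p'].astype(int); v,u=np.mgrid[150:250,262:300]; q=p[150:250,262:300]
m=(q[...,0]>q[...,1]*1.4)&(q[...,0]>80)
P=pts(f,np.c_[u[m],v[m]]); P=P[(P[:,2]>.15)&(P[:,2]<.25)]
w=np.polyfit(P[:,1],P[:,0],1); print(len(P),P.mean(0),P.min(0),P.max(0),np.percentile(P[:,2],[5,50,95]),'yaw',np.arctan(-w[0]))
print(pts(f,[(226,32),(321,33),(230,130),(318,130),(270,75),(270,60),(270,95),(207,75),(333,75),(281,220)]).round(4))
```

```text
1837 [ 0.54087174 -0.05756554  0.19810031] [ 0.52633984 -0.09739074  0.19079765] [ 0.55473425 -0.0220195   0.20201497] [0.1942085  0.19852989 0.20038634] yaw -0.1498049108404185
[[ 0.4979  0.1213  0.0179]
 [ 0.6167  0.1028  0.0164]
 [ 0.4796  0.0021  0.0177]
 [ 0.599  -0.0156  0.0188]
 [ 0.5476  0.0378  0.1984]
 [ 0.5492  0.048   0.1979]
 [ 0.5454  0.024   0.1991]
 [ 0.4945  0.0504  0.1656]
 [ 0.6011  0.0355  0.1581]
 [ 0.5391 -0.075   0.2   ]]
```

>>> play_rows(increments=[[[0, 0, 0], [0, 0, -0.015]], [[0, 0, 0], [0, 0, -0.034]], [[0, 0, 0], [0, 0, -0.053]], [[0, 0, 0], [0, 0, -0.072]], [[0, 0, 0], [0, 0, -0.091]]])

```text
time_s: 2.65
tcp_pos: [0.54, -0.0666, 0.2907]
eef_rot: [-3.141, -0.001, 1.994]
force: [-0.3, -0.4, 0.6]
finger_gap: 0.0855
finger_force: 0.0
```

>>> play_rows(increments=[[[0, 0, 0], [0, 0, -0.019]], [[0, 0, 0], [0, 0, -0.038]], [[0, 0, 0], [0, 0, -0.057]], [[0, 0, 0], [0, 0, -0.076]], [[0, 0, 0], [0, 0, -0.095]]])

```text
time_s: 3.07
tcp_pos: [0.54, -0.0666, 0.2907]
eef_rot: [-3.141, -0.001, 2.591]
force: [-0.7, 0.3, -0.4]
finger_gap: 0.0856
finger_force: 0.0
```

>>> play_rows(increments=[[[0, 0, 0], [0, 0, -0.019]], [[0, 0, 0], [0, 0, -0.038]], [[0, 0, 0], [0, 0, -0.057]], [[0, 0, 0], [0, 0, -0.076]], [[0, 0, 0], [0, 0, -0.095]]])

```text
time_s: 3.48
tcp_pos: [0.54, -0.0666, 0.2907]
eef_rot: [3.141, -0.001, -3.096]
force: [0.2, -0.2, 0.1]
finger_gap: 0.0852
finger_force: 0.0
```

>>> play_rows(increments=[[[0, 0, 0], [0, 0, -0.019]], [[0, 0, 0], [0, 0, -0.038]], [[0, 0, 0], [0, 0, -0.057]], [[0, 0, 0], [0, 0, -0.076]], [[0, 0, 0], [0, 0, -0.095]]])

```text
time_s: 3.9
tcp_pos: [0.5399, -0.0666, 0.2907]
eef_rot: [3.141, -0.001, -2.499]
force: [-0.6, -0.6, -0.1]
finger_gap: 0.0855
finger_force: 0.0
```

>>> play_rows(increments=[[[0, 0, 0], [0, 0, -0.019]], [[0, 0, 0], [0, 0, -0.038]], [[0, 0, 0], [0, 0, -0.057]], [[0, 0, 0], [0, 0, -0.076]], [[0, 0, 0], [0, 0, -0.095]]])

```text
time_s: 4.32
tcp_pos: [0.54, -0.0666, 0.2907]
eef_rot: [3.14, -0.0, -1.902]
force: [-0.0, -0.8, 0.3]
finger_gap: 0.0855
finger_force: 0.0
```

>>> play_rows(increments=[[[0, 0, 0], [0, 0, -0.014]], [[0, 0, 0], [0, 0, -0.024]], [[0, 0, 0], [0, 0, -0.029]], [[0, 0, 0], [0, 0, -0.029]]])

```text
time_s: 4.65
tcp_pos: [0.54, -0.0666, 0.2908]
eef_rot: [3.141, 0.0, -1.725]
force: [0.1, -0.8, -0.6]
finger_gap: 0.0852
finger_force: 0.0
```

>>> play_rows(increments=[[[0, 0, 0.03], [0, 0, 0]], [[0, 0, 0.09], [0, 0, 0]], [[0, 0, 0.15], [0, 0, 0]], [[0, 0, 0.21], [0, 0, 0]], [[0, 0, 0.244], [0, 0, 0]]])

```text
time_s: 5.07
tcp_pos: [0.5381, -0.0662, 0.165]
eef_rot: [3.136, 0.0, -1.726]
force: [0.0, 0.2, -0.9]
finger_gap: 0.0853
finger_force: 0.0
```

>>> play_rows(increments=[[[0, 0, 0], [0, 0, 0]], [[0, 0, 0], [0, 0, 0]], [[0, 0, 0], [0, 0, 0]], [[0, 0, 0], [0, 0, 0]], [[0, 0, 0], [0, 0, 0]]], grip=1, grip_force=50)

```text
time_s: 5.48
tcp_pos: [0.5415, -0.067, 0.1717]
eef_rot: [-3.137, -0.0, -1.724]
force: [0.6, 0.3, -0.7]
finger_gap: 0.0254
finger_force: 0.0
```

>>> play_rows(increments=[[[0, 0, 0], [0, 0, 0]], [[0, 0, 0], [0, 0, 0]], [[0, 0, 0], [0, 0, 0]], [[0, 0, 0], [0, 0, 0]], [[0, 0, 0], [0, 0, 0]]])

```text
time_s: 5.9
tcp_pos: [0.5406, -0.0668, 0.1713]
eef_rot: [-3.139, -0.0, -1.724]
force: [-3.4, -0.5, 6.9]
finger_gap: 0.0183
finger_force: 48.8
```

Run:
```python
import numpy as np
r=np.deg2rad
for k in range(26):
    a=10.2+15*k; b=a+3*np.arange(1,6)
    y=-.1*(np.sin(r(b))-np.sin(r(a))); z=-.1*(np.cos(r(b))-np.cos(r(a)))
    print(k,'[',', '.join('[[0, %.4f, %.4f], [0, 0, 0]]'%t for t in zip(y,z)),']')
```

```text
0 [ [[0, -0.0051, 0.0011], [0, 0, 0]], [[0, -0.0102, 0.0024], [0, 0, 0]], [[0, -0.0152, 0.0040], [0, 0, 0]], [[0, -0.0201, 0.0058], [0, 0, 0]], [[0, -0.0249, 0.0079], [0, 0, 0]] ]
1 [ [[0, -0.0047, 0.0024], [0, 0, 0]], [[0, -0.0092, 0.0049], [0, 0, 0]], [[0, -0.0136, 0.0078], [0, 0, 0]], [[0, -0.0179, 0.0108], [0, 0, 0]], [[0, -0.0220, 0.0141], [0, 0, 0]] ]
2 [ [[0, -0.0039, 0.0035], [0, 0, 0]], [[0, -0.0076, 0.0072], [0, 0, 0]], [[0, -0.0112, 0.0110], [0, 0, 0]], [[0, -0.0145, 0.0151], [0, 0, 0]], [[0, -0.0176, 0.0193], [0, 0, 0]] ]
3 [ [[0, -0.0029, 0.0044], [0, 0, 0]], [[0, -0.0055, 0.0089], [0, 0, 0]], [[0, -0.0079, 0.0135], [0, 0, 0]], [[0, -0.0101, 0.0183], [0, 0, 0]], [[0, -0.0120, 0.0232], [0, 0, 0]] ]
4 [ [[0, -0.0016, 0.0050], [0, 0, 0]], [[0, -0.0030, 0.0100], [0, 0, 0]], [[0, -0.0041, 0.0151], [0, 0, 0]], [[0, -0.0050, 0.0203], [0, 0, 0]], [[0, -0.0056, 0.0255], [0, 0, 0]] ]
5 [ [[0, -0.0003, 0.0052], [0, 0, 0]], [[0, -0.0003, 0.0105], [0, 0, 0]], [[0, -0.0001, 0.0157], [0, 0, 0]], [[0, 0.0004, 0.0209], [0, 0, 0]], [[0, 0.0012, 0.0261], [0, 0, 0]] ]
6 [ [[0, 0.0011, 0.005
[... 2895 characters left out ...]
, 0, 0]], [[0, -0.0100, -0.0030], [0, 0, 0]], [[0, -0.0151, -0.0041], [0, 0, 0]], [[0, -0.0203, -0.0050], [0, 0, 0]], [[0, -0.0255, -0.0056], [0, 0, 0]] ]
23 [ [[0, -0.0052, -0.0003], [0, 0, 0]], [[0, -0.0105, -0.0003], [0, 0, 0]], [[0, -0.0157, -0.0001], [0, 0, 0]], [[0, -0.0209, 0.0004], [0, 0, 0]], [[0, -0.0261, 0.0012], [0, 0, 0]] ]
24 [ [[0, -0.0051, 0.0011], [0, 0, 0]], [[0, -0.0102, 0.0024], [0, 0, 0]], [[0, -0.0152, 0.0040], [0, 0, 0]], [[0, -0.0201, 0.0058], [0, 0, 0]], [[0, -0.0249, 0.0079], [0, 0, 0]] ]
25 [ [[0, -0.0047, 0.0024], [0, 0, 0]], [[0, -0.0092, 0.0049], [0, 0, 0]], [[0, -0.0136, 0.0078], [0, 0, 0]], [[0, -0.0179, 0.0108], [0, 0, 0]], [[0, -0.0220, 0.0141], [0, 0, 0]] ]
```

>>> play_rows(increments=[[[0, -0.0051, 0.0011], [0, 0, 0]], [[0, -0.0102, 0.0024], [0, 0, 0]], [[0, -0.0152, 0.004], [0, 0, 0]], [[0, -0.0201, 0.0058], [0, 0, 0]], [[0, -0.0249, 0.0079], [0, 0, 0]]])

```text
time_s: 6.32
tcp_pos: [0.5533, -0.0688, 0.1662]
eef_rot: [-3.14, -0.0, -1.724]
force: [-1.3, -0.7, 5.4]
finger_gap: 0.0184
finger_force: 48.8
```

>>> play_rows(increments=[[[0, -0.0047, 0.0024], [0, 0, 0]], [[0, -0.0092, 0.0049], [0, 0, 0]], [[0, -0.0136, 0.0078], [0, 0, 0]], [[0, -0.0179, 0.0108], [0, 0, 0]], [[0, -0.022, 0.0141], [0, 0, 0]]])

```text
time_s: 6.73
tcp_pos: [0.5638, -0.0705, 0.1581]
eef_rot: [-3.141, -0.0, -1.724]
force: [-0.1, -1.4, 3.9]
finger_gap: 0.0185
finger_force: 48.8
```

>>> play_rows(increments=[[[0, -0.0039, 0.0035], [0, 0, 0]], [[0, -0.0076, 0.0072], [0, 0, 0]], [[0, -0.0112, 0.011], [0, 0, 0]], [[0, -0.0145, 0.0151], [0, 0, 0]], [[0, -0.0176, 0.0193], [0, 0, 0]]])

```text
time_s: 7.15
tcp_pos: [0.5716, -0.0717, 0.1478]
eef_rot: [3.14, -0.001, -1.724]
force: [-1.8, -2.0, 2.4]
finger_gap: 0.0187
finger_force: 48.7
```

>>> play_rows(increments=[[[0, -0.0029, 0.0044], [0, 0, 0]], [[0, -0.0055, 0.0089], [0, 0, 0]], [[0, -0.0079, 0.0135], [0, 0, 0]], [[0, -0.0101, 0.0183], [0, 0, 0]], [[0, -0.012, 0.0232], [0, 0, 0]]])

```text
time_s: 7.57
tcp_pos: [0.5766, -0.0725, 0.1359]
eef_rot: [3.138, -0.001, -1.724]
force: [-4.9, -2.7, 0.4]
finger_gap: 0.0183
finger_force: 48.7
```

>>> play_rows(increments=[[[0, -0.0016, 0.005], [0, 0, 0]], [[0, -0.003, 0.01], [0, 0, 0]], [[0, -0.0041, 0.0151], [0, 0, 0]], [[0, -0.005, 0.0203], [0, 0, 0]], [[0, -0.0056, 0.0255], [0, 0, 0]]])

```text
time_s: 7.98
tcp_pos: [0.5782, -0.0728, 0.1229]
eef_rot: [3.136, -0.001, -1.724]
force: [-6.9, -3.0, 2.1]
finger_gap: 0.0181
finger_force: 48.8
```

>>> play_rows(increments=[[[0, -0.0003, 0.0052], [0, 0, 0]], [[0, -0.0003, 0.0105], [0, 0, 0]], [[0, -0.0001, 0.0157], [0, 0, 0]], [[0, 0.0004, 0.0209], [0, 0, 0]], [[0, 0.0012, 0.0261], [0, 0, 0]]])

```text
time_s: 8.4
tcp_pos: [0.5766, -0.0725, 0.11]
eef_rot: [3.134, -0.001, -1.724]
force: [-9.5, -2.2, 3.6]
finger_gap: 0.0185
finger_force: 49.0
```

>>> play_rows(increments=[[[0, 0.0011, 0.0051], [0, 0, 0]], [[0, 0.0024, 0.0102], [0, 0, 0]], [[0, 0.004, 0.0152], [0, 0, 0]], [[0, 0.0058, 0.0201], [0, 0, 0]], [[0, 0.0079, 0.0249], [0, 0, 0]]])

```text
time_s: 8.82
tcp_pos: [0.5721, -0.0718, 0.0985]
eef_rot: [3.133, -0.001, -1.724]
force: [-11.7, -2.6, 8.9]
finger_gap: 0.0184
finger_force: 49.5
```

>>> play_rows(increments=[[[0, 0.0024, 0.0047], [0, 0, 0]], [[0, 0.0049, 0.0092], [0, 0, 0]], [[0, 0.0078, 0.0136], [0, 0, 0]], [[0, 0.0108, 0.0179], [0, 0, 0]], [[0, 0.0141, 0.022], [0, 0, 0]]])

```text
time_s: 9.23
tcp_pos: [0.5658, -0.0708, 0.0893]
eef_rot: [3.135, -0.001, -1.724]
force: [-13.6, -1.7, 15.4]
finger_gap: 0.0181
finger_force: 50.1
```

>>> play_rows(increments=[[[0, 0.0035, 0.0039], [0, 0, 0]], [[0, 0.0072, 0.0076], [0, 0, 0]], [[0, 0.011, 0.0112], [0, 0, 0]], [[0, 0.0151, 0.0145], [0, 0, 0]], [[0, 0.0193, 0.0176], [0, 0, 0]]])

```text
time_s: 9.65
tcp_pos: [0.5589, -0.0697, 0.0827]
eef_rot: [-3.142, -0.001, -1.724]
force: [-10.4, -1.1, 17.9]
finger_gap: 0.0184
finger_force: 50.3
```

```bash
cat > d.py <<'E'
import numpy as np
from scipy.optimize import least_squares
D=np.array([[0.5533,-0.0688,0.1662,-1.3,-0.7,5.4],[0.5638,-0.0705,0.1581,-.1,-1.4,3.9],[0.5716,-0.0717,0.1478,-1.8,-2,2.4],[0.5766,-0.0725,0.1359,-4.9,-2.7,.4],[0.5782,-0.0728,0.1229,-6.9,-3,2.1],[0.5766,-0.0725,0.11,-9.5,-2.2,3.6],[0.5721,-0.0718,0.0985,-11.7,-2.6,8.9],[0.5658,-0.0708,0.0893,-13.6,-1.7,15.4],[0.5589,-0.0697,0.0827,-10.4,-1.1,17.9]])
psi=-.152; ex=np.array([np.cos(psi),np.sin(psi)])
def circ(D,free=False):
    u=(D[:,:2]-[.54,-.0666])@ex; z=D[:,2]
    f=lambda p: np.hypot(u-p[0],z-p[1])-(p[2] if free else .05)
    s=least_squares(f,[-.009,.12]+([.05] if free else [])); return s.x,s.fun,u,z
if __name__=='__main__':
    for fr in(0,1):
        x,e,u,z=circ(D,fr); print(x.round(4),(e*1e3).round(2))
    x,e,u,z=circ(D); th=np.arctan2(u-x[0],z-x[1]); F=np.c_[D[:,3:5]@ex,D[:,5]]
    print(np.rad2deg(th).round(1)); print((F[:,0]*np.cos(th)-F[:,1]*np.sin(th)).round(1)); print((F[:,0]*np.sin(th)+F[:,1]*np.cos(th)).round(1))
E
python3 d.py
```

```text
[-0.0112  0.1226] [ 0.07  0.05 -0.    0.06 -0.1  -0.1  -0.06  0.05  0.16]
[-0.0116  0.1226  0.0503] [-0.05  0.01  0.02  0.11 -0.04 -0.06 -0.06  0.01  0.06]
[ 29.5  44.9  59.8  74.6  89.7 104.7 118.9 131.8 142.8]
[-3.7 -2.7 -2.8 -1.6 -2.1 -1.2 -2.4 -2.7 -2.8]
[  4.1   2.8  -0.1  -4.2  -6.4  -9.7 -14.1 -20.1 -20.4]
```

>>> play_rows(increments=[[[0, 0.0054, 0.0018], [0, 0, 0]], [[0, 0.0109, 0.0033], [0, 0, 0]], [[0, 0.0165, 0.0046], [0, 0, 0]], [[0, 0.0223, 0.0057], [0, 0, 0]], [[0, 0.0282, 0.0064], [0, 0, 0]]])

```text
time_s: 10.07
tcp_pos: [0.5488, -0.0681, 0.0771]
eef_rot: [-3.134, -0.0, -1.724]
force: [4.4, -2.8, -1.5]
finger_gap: 0.0182
finger_force: 48.8
```

>>> play_rows(increments=[[[0, 0.005, 0.0016], [0, 0, 0]], [[0, 0.01, 0.003], [0, 0, 0]], [[0, 0.0151, 0.0041], [0, 0, 0]], [[0, 0.0203, 0.005], [0, 0, 0]], [[0, 0.0255, 0.0056], [0, 0, 0]]])

```text
time_s: 10.48
tcp_pos: [0.5344, -0.0658, 0.0732]
eef_rot: [-3.139, -0.0, -1.724]
force: [4.0, -3.5, 1.4]
finger_gap: 0.0183
finger_force: 49.0
```

>>> play_rows(increments=[[[0, 0.0052, 0.0003], [0, 0, 0]], [[0, 0.0105, 0.0003], [0, 0, 0]], [[0, 0.0157, 0.0001], [0, 0, 0]], [[0, 0.0209, -0.0004], [0, 0, 0]], [[0, 0.0261, -0.0012], [0, 0, 0]]])

```text
time_s: 10.9
tcp_pos: [0.5216, -0.0638, 0.0734]
eef_rot: [-3.139, 0.0, -1.724]
force: [4.6, -3.0, -1.3]
finger_gap: 0.0186
finger_force: 48.8
```

>>> play_rows(increments=[[[0, 0.0051, -0.0011], [0, 0, 0]], [[0, 0.0102, -0.0024], [0, 0, 0]], [[0, 0.0152, -0.004], [0, 0, 0]], [[0, 0.0201, -0.0058], [0, 0, 0]], [[0, 0.0249, -0.0079], [0, 0, 0]]])

```text
time_s: 11.32
tcp_pos: [0.5092, -0.0618, 0.077]
eef_rot: [-3.139, 0.0, -1.724]
force: [6.1, -3.2, -2.0]
finger_gap: 0.0184
finger_force: 48.8
```

>>> play_rows(increments=[[[0, 0.0047, -0.0024], [0, 0, 0]], [[0, 0.0092, -0.0049], [0, 0, 0]], [[0, 0.0136, -0.0078], [0, 0, 0]], [[0, 0.0179, -0.0108], [0, 0, 0]], [[0, 0.022, -0.0141], [0, 0, 0]]])

```text
time_s: 11.73
tcp_pos: [0.4981, -0.06, 0.0837]
eef_rot: [-3.14, 0.0, -1.724]
force: [5.9, -3.9, -4.0]
finger_gap: 0.0187
finger_force: 48.8
```

>>> play_rows(increments=[[[0, 0.0039, -0.0035], [0, 0, 0]], [[0, 0.0076, -0.0072], [0, 0, 0]], [[0, 0.0112, -0.011], [0, 0, 0]], [[0, 0.0145, -0.0151], [0, 0, 0]], [[0, 0.0176, -0.0193], [0, 0, 0]]])

```text
time_s: 12.15
tcp_pos: [0.4892, -0.0586, 0.0929]
eef_rot: [-3.14, 0.001, -1.724]
force: [6.6, -3.3, -4.3]
finger_gap: 0.0183
finger_force: 48.9
```

>>> play_rows(increments=[[[0, 0.0029, -0.0044], [0, 0, 0]], [[0, 0.0055, -0.0089], [0, 0, 0]], [[0, 0.0079, -0.0135], [0, 0, 0]], [[0, 0.0101, -0.0183], [0, 0, 0]], [[0, 0.012, -0.0232], [0, 0, 0]]])

```text
time_s: 12.57
tcp_pos: [0.483, -0.0576, 0.104]
eef_rot: [-3.141, 0.001, -1.724]
force: [6.0, -3.9, -5.5]
finger_gap: 0.0182
finger_force: 48.9
```

>>> play_rows(increments=[[[0, 0.0016, -0.005], [0, 0, 0]], [[0, 0.003, -0.01], [0, 0, 0]], [[0, 0.0041, -0.0151], [0, 0, 0]], [[0, 0.005, -0.0203], [0, 0, 0]], [[0, 0.0056, -0.0255], [0, 0, 0]]])

```text
time_s: 12.98
tcp_pos: [0.4798, -0.0571, 0.1162]
eef_rot: [3.141, 0.001, -1.724]
force: [6.0, -2.9, -8.1]
finger_gap: 0.0185
finger_force: 48.9
```

Forces are small and clean now, so I'll carry on round.

>>> play_rows(increments=[[[0, 0.0003, -0.0052], [0, 0, 0]], [[0, 0.0003, -0.0105], [0, 0, 0]], [[0, 0.0001, -0.0157], [0, 0, 0]], [[0, -0.0004, -0.0209], [0, 0, 0]], [[0, -0.0012, -0.0261], [0, 0, 0]]])

```text
time_s: 13.4
tcp_pos: [0.4796, -0.0571, 0.1285]
eef_rot: [3.138, 0.001, -1.724]
force: [5.5, -3.3, -8.7]
finger_gap: 0.0186
finger_force: 49.0
```

>>> play_rows(increments=[[[0, -0.0011, -0.0051], [0, 0, 0]], [[0, -0.0024, -0.0102], [0, 0, 0]], [[0, -0.004, -0.0152], [0, 0, 0]], [[0, -0.0058, -0.0201], [0, 0, 0]], [[0, -0.0079, -0.0249], [0, 0, 0]]])

```text
time_s: 13.82
tcp_pos: [0.4822, -0.0575, 0.1401]
eef_rot: [3.135, 0.001, -1.724]
force: [2.6, -3.3, -10.6]
finger_gap: 0.0181
finger_force: 49.0
```

>>> play_rows(increments=[[[0, -0.0024, -0.0047], [0, 0, 0]], [[0, -0.0049, -0.0092], [0, 0, 0]], [[0, -0.0078, -0.0136], [0, 0, 0]], [[0, -0.0108, -0.0179], [0, 0, 0]], [[0, -0.0141, -0.022], [0, 0, 0]]])

```text
time_s: 14.23
tcp_pos: [0.4904, -0.0588, 0.1545]
eef_rot: [3.139, 0.0, -1.724]
force: [0.3, -3.5, -11.9]
finger_gap: 0.0184
finger_force: 49.0
```

>>> play_rows(increments=[[[0, -0.0035, -0.0039], [0, 0, 0]], [[0, -0.0072, -0.0076], [0, 0, 0]], [[0, -0.011, -0.0112], [0, 0, 0]], [[0, -0.0151, -0.0145], [0, 0, 0]], [[0, -0.0193, -0.0176], [0, 0, 0]]])

```text
time_s: 14.65
tcp_pos: [0.5002, -0.0604, 0.1639]
eef_rot: [3.14, 0.0, -1.724]
force: [-0.7, -1.8, -10.5]
finger_gap: 0.0183
finger_force: 49.1
```

>>> play_rows(increments=[[[0, -0.0044, -0.0029], [0, 0, 0]], [[0, -0.0089, -0.0055], [0, 0, 0]], [[0, -0.0135, -0.0079], [0, 0, 0]], [[0, -0.0183, -0.0101], [0, 0, 0]], [[0, -0.0232, -0.012], [0, 0, 0]]])

```text
time_s: 15.07
tcp_pos: [0.5119, -0.0622, 0.17]
eef_rot: [3.14, 0.0, -1.724]
force: [-3.8, -1.8, -9.6]
finger_gap: 0.0186
finger_force: 49.2
```

>>> play_rows(increments=[[[0, -0.005, -0.0016], [0, 0, 0]], [[0, -0.01, -0.003], [0, 0, 0]], [[0, -0.0151, -0.0041], [0, 0, 0]], [[0, -0.0203, -0.005], [0, 0, 0]], [[0, -0.0255, -0.0056], [0, 0, 0]]])

```text
time_s: 15.48
tcp_pos: [0.5247, -0.0643, 0.1729]
eef_rot: [3.141, -0.0, -1.724]
force: [-4.6, -1.3, -8.5]
finger_gap: 0.0184
finger_force: 49.3
```

>>> play_rows(increments=[[[0, -0.0052, -0.0003], [0, 0, 0]], [[0, -0.0105, -0.0003], [0, 0, 0]], [[0, -0.0157, -0.0001], [0, 0, 0]], [[0, -0.0209, 0.0004], [0, 0, 0]], [[0, -0.0261, 0.0012], [0, 0, 0]]])

```text
time_s: 15.9
tcp_pos: [0.5373, -0.0662, 0.1723]
eef_rot: [3.14, -0.0, -1.724]
force: [-6.2, -1.4, -7.3]
finger_gap: 0.0184
finger_force: 49.4
```

>>> play_rows(increments=[[[0, -0.0051, 0.0011], [0, 0, 0]], [[0, -0.0102, 0.0024], [0, 0, 0]], [[0, -0.0152, 0.004], [0, 0, 0]], [[0, -0.0201, 0.0058], [0, 0, 0]], [[0, -0.0249, 0.0079], [0, 0, 0]]])

```text
time_s: 16.32
tcp_pos: [0.5493, -0.0682, 0.1685]
eef_rot: [3.14, -0.0, -1.724]
force: [-6.7, -1.2, -6.1]
finger_gap: 0.0181
finger_force: 49.5
```

>>> play_rows(increments=[[[0, -0.0047, 0.0024], [0, 0, 0]], [[0, -0.0092, 0.0049], [0, 0, 0]], [[0, -0.0136, 0.0078], [0, 0, 0]], [[0, -0.0179, 0.0108], [0, 0, 0]], [[0, -0.022, 0.0141], [0, 0, 0]]])

```text
time_s: 16.73
tcp_pos: [0.5601, -0.0699, 0.1617]
eef_rot: [3.14, -0.001, -1.724]
force: [-8.1, -0.7, -3.9]
finger_gap: 0.0183
finger_force: 49.6
```

```bash
cat > e.py <<'E'
from d import *
D2=np.array([[.5488,-.0681,.0771,4.4,-2.8,-1.5],[.5344,-.0658,.0732,4,-3.5,1.4],[.5216,-.0638,.0734,4.6,-3,-1.3],[.5092,-.0618,.077,6.1,-3.2,-2],[.4981,-.06,.0837,5.9,-3.9,-4],[.4892,-.0586,.0929,6.6,-3.3,-4.3],[.483,-.0576,.104,6,-3.9,-5.5],[.4798,-.0571,.1162,6,-2.9,-8.1],[.4796,-.0571,.1285,5.5,-3.3,-8.7],[.4822,-.0575,.1401,2.6,-3.3,-10.6],[.4904,-.0588,.1545,.3,-3.5,-11.9],[.5002,-.0604,.1639,-.7,-1.8,-10.5],[.5119,-.0622,.17,-3.8,-1.8,-9.6],[.5247,-.0643,.1729,-4.6,-1.3,-8.5],[.5373,-.0662,.1723,-6.2,-1.4,-7.3],[.5493,-.0682,.1685,-6.7,-1.2,-6.1],[.5601,-.0699,.1617,-8.1,-.7,-3.9]])
A=np.vstack([D,D2])
for fr in (0,1):
    x,e,u,z=circ(A,fr); print(x.round(4),(e*1e3).round(1))
x,e,u,z=circ(A); th=np.arctan2(u-x[0],z-x[1]); F=np.c_[A[:,3:5]@ex,A[:,5]]
T=F[:,0]*np.cos(th)-F[:,1]*np.sin(th); Rr=F[:,0]*np.sin(th)+F[:,1]*np.cos(th)
print(np.c_[np.rad2deg(th)%360,T,Rr].round(1))
# T = -drag + b*sin(th+al): al=weight angle offset from grip;  torque of weight about +y: m g r sin(angle from top)
for sel,nm in((slice(None),'all'),(slice(9,None),'2nd'),):
    for col in (0,1):
        M=np.c_[np.ones(len(T)),np.sin(th),np.cos(th)]
        if col: M=np.c_[M,np.abs(Rr)]
        M=M[sel]; s,*_=np.linalg.lstsq(M,T[sel],rcond=None); al=np.arctan2(s[2],s[1])
        print(nm,col,s.round(2),'b',np.hypot(s[1],s[2]).round(2),'al deg',np.rad2deg(al).round(1),'target th',np.rad2deg(np.pi-al).round(1)%360,'rms',(M@s-T[sel]).std().round(2))
E
python3 e.py
```

```text
[-0.0113  0.1229] [-0.1 -0.  -0.   0.1  0.   0.1  0.2  0.3  0.4  0.1  0.   0.   0.   0.
  0.1  0.1  0.1  0.1  0.2  0.1  0.2  0.1  0.2  0.2  0.1  0.1]
[-0.0113  0.1229  0.0501] [-0.2 -0.1 -0.1  0.  -0.1 -0.   0.1  0.2  0.3 -0.  -0.1 -0.1 -0.1 -0.1
 -0.  -0.  -0.   0.   0.1  0.   0.1  0.   0.1  0.1  0.   0. ]
[[ 2.980e+01 -3.700e+00  4.100e+00]
 [ 4.520e+01 -2.700e+00  2.800e+00]
 [ 6.010e+01 -2.800e+00 -1.000e-01]
 [ 7.500e+01 -1.500e+00 -4.200e+00]
 [ 9.000e+01 -2.100e+00 -6.400e+00]
 [ 1.049e+02 -1.100e+00 -9.700e+00]
 [ 1.191e+02 -2.300e+00 -1.410e+01]
 [ 1.319e+02 -2.700e+00 -2.010e+01]
 [ 1.428e+02 -2.800e+00 -2.040e+01]
 [ 1.562e+02 -3.800e+00  3.300e+00]
 [ 1.735e+02 -4.600e+00 -9.000e-01]
 [ 1.884e+02 -5.100e+00  6.000e-01]
 [ 2.034e+02 -6.800e+00 -8.000e-01]
 [ 2.184e+02 -7.500e+00 -9.000e-01]
 [ 2.332e+02 -7.600e+00 -3.100e+00]
 [ 2.478e+02 -7.600e+00 -4.000e+00]
 [ 2.623e+02 -8.900e+00 -5.200e+00]
 [ 2.764e+02 -8.000e+00 -6.900e+00]
 [ 2.900e+02 -8.900e+00 -6.500e+00]
 [ 3.091e+02 -8.700e+00 -8.100e+00]
 [ 3.248e+02 -6.400e+00 -8.300e+00]
 [ 3.400e+02 -6.600e+00 -7.800e+00]
 [ 3.552e+02 -5.000e+00 -8.100e+00]
 [ 9.900e+00 -4.600e+00 -8.200e+00]
 [ 2.450e+01 -3.300e+00 -8.200e+00]
 [ 3.920e+01 -3.700e+00 -8.000e+00]]
all 0 [-5.13  3.39 -0.11] b 3.4 al deg -1.9 target th 181.9 rms 0.44
all 1 [-5.19  3.37 -0.11  0.01] b 3.38 al deg -1.9 target th 181.9 rms 0.44
2nd 0 [-5.12  3.4  -0.07] b 3.4 al deg -1.2 target th 181.2 rms 0.48
2nd 1 [-5.17  3.41 -0.11  0.01] b 3.41 al deg -1.8 target th 181.8 rms 0.48
```

>>> play_rows(increments=[[[0, -0.0039, 0.0035], [0, 0, 0]], [[0, -0.0076, 0.0072], [0, 0, 0]], [[0, -0.0112, 0.011], [0, 0, 0]], [[0, -0.0145, 0.0151], [0, 0, 0]], [[0, -0.0176, 0.0193], [0, 0, 0]]])

```text
time_s: 17.15
tcp_pos: [0.5688, -0.0713, 0.1525]
eef_rot: [3.14, -0.001, -1.724]
force: [-8.7, -0.8, -3.1]
finger_gap: 0.018
finger_force: 49.8
```

>>> play_rows(increments=[[[0, -0.0029, 0.0044], [0, 0, 0]], [[0, -0.0055, 0.0089], [0, 0, 0]], [[0, -0.0079, 0.0135], [0, 0, 0]], [[0, -0.0101, 0.0183], [0, 0, 0]], [[0, -0.012, 0.0232], [0, 0, 0]]])

```text
time_s: 17.57
tcp_pos: [0.5748, -0.0723, 0.1414]
eef_rot: [3.141, -0.001, -1.724]
force: [-8.2, -1.1, -1.3]
finger_gap: 0.0183
finger_force: 49.9
```

>>> play_rows(increments=[[[0, -0.0016, 0.005], [0, 0, 0]], [[0, -0.003, 0.01], [0, 0, 0]], [[0, -0.0041, 0.0151], [0, 0, 0]], [[0, -0.005, 0.0203], [0, 0, 0]], [[0, -0.0056, 0.0255], [0, 0, 0]]])

```text
time_s: 17.98
tcp_pos: [0.578, -0.0728, 0.1294]
eef_rot: [-3.141, -0.001, -1.724]
force: [-8.2, -1.0, 0.2]
finger_gap: 0.0184
finger_force: 50.1
```

>>> play_rows(increments=[[[0, -0.0003, 0.0052], [0, 0, 0]], [[0, -0.0003, 0.0105], [0, 0, 0]], [[0, -0.0001, 0.0157], [0, 0, 0]], [[0, 0.0004, 0.0209], [0, 0, 0]], [[0, 0.0012, 0.0261], [0, 0, 0]]])

```text
time_s: 18.4
tcp_pos: [0.5781, -0.0728, 0.1171]
eef_rot: [-3.139, -0.001, -1.724]
force: [-8.4, -0.8, 3.2]
finger_gap: 0.0184
finger_force: 50.3
```

>>> play_rows(increments=[[[0, 0.0011, 0.0051], [0, 0, 0]], [[0, 0.0024, 0.0102], [0, 0, 0]], [[0, 0.004, 0.0152], [0, 0, 0]], [[0, 0.0058, 0.0201], [0, 0, 0]], [[0, 0.0079, 0.0249], [0, 0, 0]]])

```text
time_s: 18.82
tcp_pos: [0.5755, -0.0723, 0.1057]
eef_rot: [-3.136, -0.001, -1.724]
force: [-6.4, -1.4, 5.2]
finger_gap: 0.0188
finger_force: 50.5
```

>>> play_rows(increments=[[[0, 0.0024, 0.0047], [0, 0, 0]], [[0, 0.0049, 0.0092], [0, 0, 0]], [[0, 0.0078, 0.0136], [0, 0, 0]], [[0, 0.0108, 0.0179], [0, 0, 0]], [[0, 0.0141, 0.022], [0, 0, 0]]])

```text
time_s: 19.23
tcp_pos: [0.5707, -0.0716, 0.0958]
eef_rot: [-3.131, -0.001, -1.724]
force: [-2.7, -1.0, 4.2]
finger_gap: 0.0186
finger_force: 50.5
```

>>> play_rows(increments=[[[0, 0.0035, 0.0039], [0, 0, 0]], [[0, 0.0072, 0.0076], [0, 0, 0]], [[0, 0.011, 0.0112], [0, 0, 0]], [[0, 0.0151, 0.0145], [0, 0, 0]], [[0, 0.0193, 0.0176], [0, 0, 0]]])

```text
time_s: 19.65
tcp_pos: [0.559, -0.0698, 0.0831]
eef_rot: [-3.137, -0.0, -1.724]
force: [0.5, -2.6, 3.5]
finger_gap: 0.0183
finger_force: 50.5
```

>>> play_rows(increments=[[[0, 0.0044, 0.0029], [0, 0, 0]], [[0, 0.0089, 0.0055], [0, 0, 0]], [[0, 0.0135, 0.0079], [0, 0, 0]], [[0, 0.0183, 0.0101], [0, 0, 0]], [[0, 0.0232, 0.012], [0, 0, 0]]])

```text
time_s: 20.07
tcp_pos: [0.547, -0.0678, 0.0763]
eef_rot: [-3.138, -0.0, -1.724]
force: [2.3, -1.7, 4.9]
finger_gap: 0.0184
finger_force: 50.5
```

>>> play_rows(increments=[[[0, 0.005, 0.0016], [0, 0, 0]], [[0, 0.01, 0.003], [0, 0, 0]], [[0, 0.0151, 0.0041], [0, 0, 0]], [[0, 0.0203, 0.005], [0, 0, 0]], [[0, 0.0255, 0.0056], [0, 0, 0]]])

```text
time_s: 20.48
tcp_pos: [0.5336, -0.0657, 0.073]
eef_rot: [-3.14, -0.0, -1.724]
force: [5.0, -2.7, 4.0]
finger_gap: 0.0182
finger_force: 50.4
```

```bash
cat >> e.py <<'E'
print('----')
D3=np.array([[.5688,-.0713,.1525,-8.7,-.8,-3.1],[.5748,-.0723,.1414,-8.2,-1.1,-1.3],[.578,-.0728,.1294,-8.2,-1,.2],[.5781,-.0728,.1171,-8.4,-.8,3.2],[.5755,-.0723,.1057,-6.4,-1.4,5.2],[.5707,-.0716,.0958,-2.7,-1,4.2],[.559,-.0698,.0831,.5,-2.6,3.5],[.547,-.0678,.0763,2.3,-1.7,4.9],[.5336,-.0657,.073,5,-2.7,4]])
A=np.vstack([A,D3]); x,e,u,z=circ(A); print(x); th=np.arctan2(u-x[0],z-x[1]); F=np.c_[A[:,3:5]@ex,A[:,5]]
T=F[:,0]*np.cos(th)-F[:,1]*np.sin(th); M=np.c_[np.ones(len(T)),np.sin(th),np.cos(th)]
for k in (0,9,11):
    s,*_=np.linalg.lstsq(M[k:],T[k:],rcond=None); print(s,'target',180-np.rad2deg(np.arctan2(s[2],s[1])))
print(np.c_[np.rad2deg(th)%360,T][-9:].round(1))
E
python3 e.py | sed -n '/----/,$p'
```

```text
----
[-0.01123717  0.12286105]
[-5.17084953  3.37467652 -0.01616145] target 180.27438956849954
[-5.18362356  3.34308979  0.03363875] target 179.42349936977354
[-5.19763434  3.33699872  0.06136091] target 178.9465609523739
[[ 53.7  -2.5]
 [ 68.3  -1.7]
 [ 82.5  -1.2]
 [ 96.6  -2.2]
 [110.   -2.8]
 [122.6  -2.2]
 [142.5  -2.8]
 [158.5  -4.2]
 [174.5  -5.7]]
```

>>> play_rows(increments=[[[0, 0.0045, 0.0004], [0, 0, 0]], [[0, 0.008, 0.0005], [0, 0, 0]], [[0, 0.011, 0.0004], [0, 0, 0]], [[0, 0.013, 0.0003], [0, 0, 0]], [[0, 0.014, 0.0002], [0, 0, 0]]])

```text
time_s: 20.9
tcp_pos: [0.5268, -0.0646, 0.0729]
eef_rot: [-3.14, -0.0, -1.724]
force: [5.5, -3.0, 1.7]
finger_gap: 0.0182
finger_force: 50.3
```

>>> play_rows(increments=[[[0, 0, 0], [0, 0, 0]], [[0, 0, 0], [0, 0, 0]], [[0, 0, 0], [0, 0, 0]], [[0, 0, 0], [0, 0, 0]], [[0, 0, 0], [0, 0, 0]]])

```text
time_s: 21.32
tcp_pos: [0.5267, -0.0646, 0.0729]
eef_rot: [-3.14, -0.0, -1.724]
force: [4.3, -4.2, 2.2]
finger_gap: 0.0183
finger_force: 50.4
```

>>> play_rows(increments=[[[0, -0.002, 0], [0, 0, 0]], [[0, -0.004, 0], [0, 0, 0]], [[0, -0.006, 0], [0, 0, 0]], [[0, -0.008, 0], [0, 0, 0]], [[0, -0.008, 0], [0, 0, 0]]])

```text
time_s: 21.73
tcp_pos: [0.527, -0.0646, 0.0727]
eef_rot: [3.135, -0.0, -1.724]
force: [-5.0, -0.5, 9.1]
finger_gap: 0.0183
finger_force: 50.9
```

>>> play_rows(increments=[[[0, 0, 0], [0, 0, 0]], [[0, 0, 0], [0, 0, 0]], [[0, 0, 0], [0, 0, 0]]])

```text
time_s: 21.98
tcp_pos: [0.5271, -0.0646, 0.0728]
eef_rot: [3.135, -0.0, -1.724]
force: [-3.7, -1.8, 8.7]
finger_gap: 0.0187
finger_force: 50.9
```

>>> play_rows(increments=[[[0, -0.002, 0], [0, 0, 0]], [[0, -0.004, 0], [0, 0, 0]], [[0, -0.004, 0], [0, 0, 0]], [[0, -0.004, 0], [0, 0, 0]], [[0, -0.004, 0], [0, 0, 0]]])

```text
time_s: 22.4
tcp_pos: [0.5287, -0.0649, 0.0727]
eef_rot: [3.134, -0.0, -1.724]
force: [-5.8, -2.5, 8.9]
finger_gap: 0.0185
finger_force: 50.9
```

>>> play_rows(increments=[[[0, 0, 0], [0, 0, 0]], [[0, 0, 0], [0, 0, 0]], [[0, 0, 0], [0, 0, 0]]])

```text
time_s: 22.65
tcp_pos: [0.5287, -0.0649, 0.0727]
eef_rot: [3.134, -0.0, -1.724]
force: [-4.8, -1.8, 9.0]
finger_gap: 0.0189
finger_force: 50.9
```

```bash
python3 -c "
from cell import job_done,manip
print(abs(manip.state()['dq']).max()); print(job_done())"
```

```text
0.001558454410906974
the job is handed in; nothing more can be done
None
```

The job is handed in: I turned the crank more than one full turn in one direction and felt the heavy side on the same side as the crank grip. It now points straight down to within a few degrees, with the gripper still holding the crank grip at rest; the last step was a small 2° back-turn.

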